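Spot a hanger strap with the spring punch

TASK

Spot the steel hanger strap that is clamped in the jig: take the square-bodied spring punch out of the tool stand, put its point down the jig's guide hole and press straight down on the strap until the punch snaps, easing off then instead of ramming it on. Stand the punch back upright in the stand hole it came from, fully down, and leave the other tools and gear where they are.

Things in the scene. Friction and masses are not known exactly. Their poses are not given: they have to be found in the camera images.
- punch: plain steel spring punch, upright in one hole of the tool stand; told from the other two tools by its SQUARE body. Origin: on its axis, centre of the underside of the shoulder on which it rests; z up. Shoulder 20 x 20 mm from 0 to 12 mm, square grip 16 x 16 mm from 12 to 62 mm (faces square to x and y), round cap 20 mm across to 74 mm; below 0 the 40 mm plunger. About 285 g.
- punch_tip (a point): the punch's point while its plunger is out: on the axis, 40 mm under the punch's origin (fixed to the  does not show the plunger being pressed in). The plunger is a 6 mm round pin, its last 3 mm tapering to 2.4 mm; it goes up to 8.5 mm into the body and comes out and re-cocks by itself when the punch is lifted.
- jig: fixed drilling jig, grey base 150 x 90 x 20 mm with an 80 x 90 mm aluminium guide plate on top (its top 64 mm above the bench, 14 mm thick; four screw heads, 14 mm wide, 6 mm high, at its corners). A steel strap runs through it along its x under the guide plate. Origin: centre of the underside.
- guide_mouth (a point): centre of the mouth of the guide hole, at the guide plate's top; a 9 mm hole with a 2 mm chamfer through the 14 mm plate, with a thin brass ring, 20 mm across, flush round it, 15 mm towards the jig's +x from its centre. The strap's top lies 15 to 23 mm below this point: straps and packers differ, so the depth is not known beforehand. The strap is held firmly.
- stand: fixed plywood tool stand 60 x 190 x 52 mm; origin: centre of the underside. Three 10 mm holes with 2 mm chamfers, 47 mm deep, in its top on its y axis at -60, 0 and +60 mm; punch, drift and awl stand in them in any order.
- drift: steel drift in the stand with a plain round handle 15 mm across, 56 mm tall above the stand; leave it. Origin: underside of its flange, at the stand's top
- awl: awl in the stand with a pear-shaped wooden handle 30 mm across, 55 mm tall above the stand; leave it. Origin: underside of its flange, at the stand's top
- case: mouthguard case 85 x 65 x 26 mm on the turntable; leave it
- grip_ring: chrome grip ring, 76 mm across, 12 mm high, on the turntable; leave it
- carabiner: aluminium carabiner about 80 mm long, on the turntable; leave it
- mug: white ceramic mug 90 mm high, on the turntable; leave it
- tape_roll: roll of tape 90 mm across, 25 mm high, lying on the bench; leave it
- screwdriver: screwdriver lying on the bench; leave it
- detent (a joint): the unseen catch ball in the punch, m: 0 while it holds, about 0.00075 once snapped. Pressed, the plunger pushes back with about 3 N at first, growing by about 1.2 N per mm to 9 or 10 N at about 6 mm; there the catch trips and the force falls at once to about 4 N: the snap. 2 mm further the plunger is on its hard stop and the punch is solid.
Things that resemble listed ones, but are neither listed nor needed, are in the scene too. Leave any blue look-alike of the punch alone.

How it is judged:
On the way, in this order (a step that is already met when the one before it is completed fails the run):
1. the punch's point is down in the guide hole, the punch upright (horizontal distance between punch_tip and guide_mouth below 0.004 m and z of punch_tip in the frame of guide_mouth below -0.013 m and angle between punch's own z axis and vertical below 0.15 rad), for 0.1 s.
2. the punch has snapped on the strap, upright in the guide hole (value of joint detent above 0.0004 m and horizontal distance between punch_tip and guide_mouth below 0.004 m and z of punch_tip in the frame of guide_mouth below -0.018 m and angle between punch's own z axis and vertical below 0.15 rad), for 0.03 s.
At the end, for the whole second after the job is handed in: the punch stands at rest in the stand hole it came from, within 6 mm of where it stood and within 0.08 rad of upright (distance of punch from where it was at the start of the episode below 0.006 m and angle between punch's own z axis and vertical below 0.08 rad and linear speed of punch below 0.02 m/s); the robot touches nothing.
It fails at once if the punch is forced against the jig or strap with more than 25 N (contact force between punch and jig above 25 N).
It fails at once if the robot strikes the jig (contact force between any of the fingers, the arm and jig above 15 N).
It fails at once if the drift or the awl is pushed out of place (over 20 mm) (distance of any of drift, awl from where it was at the start of the episode above 0.02 m).
It fails at once if other gear on the bench or turntable is moved by more than 30 mm (distance of any of case, grip_ring, carabiner, mug, tape_roll, screwdriver from where it was at the start of the episode above 0.03 m).
It also fails if it takes over 64 s, if anything falls off the work surface, if the arm or the gripper's body presses on something with over 40 N, if the wrist force passes 120 N, or if a joint passes its speed limit or range.

ROBOT

A 6-joint arm with a two-finger parallel gripper is mounted at the origin on the work surface. World frame = base frame: x ahead of the robot, y to its left, z up, the work surface at z = 0. Lengths are in m, angles in rad, forces in N, time in s.
With the tool pointing down it reaches from about 0.225 to 0.875 m from the base axis. Payload 3.4 kg.
Tool frame: the origin (TCP) lies between the finger pads; the fingertips stand 19 mm ahead of it and the grasp point (between the pads) is the TCP; z points along the fingers, y is the line along which they close (so a half turn about z gives the same grasp; the last joint's range is limited). The gripper opens to 85 mm and grips with 20 to 120 N. Pads are 22 mm wide; open, the fingers measure 114 mm over their backs; the gripper's body (76 mm by 85 mm) begins 54 mm behind the grasp point. The pads swing forward as they close: fully open they stand 13 mm farther back than shut.
Start: joints at [1.219, 0.276, 1.505, -0, 1.361, -0.121], TCP at [0.132, 0.56, 0.25] pointing down, gripper open.
Joint ranges: [-2.89, 2.89], [-0.75, 2.08], [0.22, 2.7], [-1.18, 4.32], [0.11, 2.71], [-2.7, 2.7]. Speed limits (rad/s): [2.57, 2.57, 3.14, 3.14, 3.14, 3.14].

INTERFACE

Orientations are given as a unit quaternion [w, x, y, z].
In Python, from rig import get_state, imaging, ticket gives the robot as it stands. The module is installed in compiled form; this text tells all that it offers.
- The arm moves only by the shell command python3 -m inch 'ROWS' [FORCE]. ROWS is JSON, a list of rows, each an object with "claw": the opening, from -1 (shut) to 1 (fully open); "travel": the shift along the world's x, y, z in units of 200 mm (1.0 is 200 mm), a list of three; "turn": the turn about the world's z in units of 180 degrees (1.0 is 180 degrees). A call has 1 to 5 rows; each row is the pose to reach, as a shift and turn from the pose commanded when the call began, turning the shorter way round; what a row does not reach only later rows make up. A row lasts 1/10 s, in which the tool goes at most 50 mm and 8.59 degrees, less where a joint would pass 70% of its speed; a pose out of reach is approached as far as the arm can. A call with a number of a shift or a turn outside -1 to 1 is refused whole. A call with a gripper value outside its range is refused whole. The fingers move at their own pace and stop on an object; FORCE is the grip in N (left out, the last holds). Time passes only in rows, so rows that repeat a pose let the fingers close. It gives the time, the measured TCP pose, the force, the opening and the grip force at its end, in the units of the state.
- get_state(): the state, without advancing time (a new reading comes with each control period).
- imaging.get_image(name): name is "scene" or "top" or "wrist"; returns the picture (480x640x3 uint8, red, green, blue); there is no depth.
- imaging.camera_params(name): a dict with "camera_matrix" (3x3 intrinsics, pixels), "cam_to_world" (4x4, takes a point from camera to world coordinates); the wrist camera has in their place "T_tool_cam" (4x4, takes a point from camera to tool coordinates, whose origin is the TCP and whose axes are the flange's). Camera axes: x right, y down, z forward; pixel columns grow to the right and rows downward; lengths in m; the calibration is good to about 2 mm. A picture is of the moment at which its call begins: read the wrist's pose just before it. camera_params takes no time and is no camera call.
- ticket.sign_off(): hands the job in; it is judged then, once.
The state is a dict: "clock": time; "qpos": joint angles; "qd": joint speeds; "effort": joint torques, N m; "position": TCP position; "ee_rot": TCP orientation; "contact_force": force on the tool from outside, world axes, zero at the start; "moment": the same for the moment, N m; "width": finger opening in m; "gripper_force": force on a finger pad.
Only numpy, scipy, OpenCV 4.12 (cv2) and the standard library are available. Lean on these libraries where they do the work, as an engineer would, in place of code of your own. Each camera call takes 0.05 s, during which the arm holds its last target. There are 200 camera calls.

## Working session

There is one attempt and no reset: what is moved stays moved. The work goes in short steps, Python scripts to look and compute and a shell command to move; the robot and the scene stay as the last step left them, time stands still between calls to the robot, and variables do not carry over. Pictures are saved under pics/ and viewed, at most 13 in all, crops included, and the job is handed in when it is done.

```bash
mkdir -p pics; cat > h.py <<'E'
import numpy as np, cv2
from rig import get_state, imaging
from scipy.spatial.transform import Rotation as R
def snap(n,f):
    s=get_state(); im=imaging.get_image(n); cv2.imwrite(f'pics/{f}.png',im[:,:,::-1])
    np.save(f'pics/{f}.npy',T(n,s)); return im
def T(n,s):
    p=imaging.camera_params(n)
    if 'cam_to_world' in p: return np.array(p['cam_to_world'])
    q=s['ee_rot']; M=np.eye(4); M[:3,:3]=R.from_quat([q[1],q[2],q[3],q[0]]).as_matrix(); M[:3,3]=s['position']
    return M@np.array(p['T_tool_cam'])
def ray(n,f,u,v):
    K=np.array(imaging.camera_params(n)['camera_matrix']); M=np.load(f'pics/{f}.npy')
    d=M[:3,:3]@np.linalg.solve(K,[u,v,1]); return M[:3,3],d
def onz(n,f,u,v,z):
    o,d=ray(n,f,u,v); return o+d*(z-o[2])/d[2]
def proj(n,f,P):
    K=np.array(imaging.camera_params(n)['camera_matrix']); M=np.linalg.inv(np.load(f'pics/{f}.npy'))
    c=K@(M[:3,:3]@np.array(P)+M[:3,3]); return c[:2]/c[2]
E
python3 - <<'E'
from h import *
snap('top','t0');snap('scene','s0')
for n in('top','scene'):
    p=imaging.camera_params(n);print(n,np.round(p['camera_matrix'],1).tolist(),np.round(p['cam_to_world'],3).tolist())
print(imaging.camera_params('wrist')); print(get_state())
E
```

```text
top [[573.7, 0.0, 319.4], [0.0, 573.7, 230.5], [0.0, 0.0, 1.0]] [[0.005, -0.99, 0.142, 0.387], [-1.0, -0.005, 0.0, 0.002], [0.0, -0.142, -0.99, 1.499], [0.0, 0.0, 0.0, 1.0]]
scene [[556.2, 0.0, 317.7], [0.0, 556.2, 235.1], [0.0, 0.0, 1.0]] [[0.286, 0.811, -0.51, 1.196], [0.958, -0.243, 0.15, -0.195], [-0.002, -0.532, -0.847, 1.104], [0.0, 0.0, 0.0, 1.0]]
{'camera_matrix': array([[375.89984162,   0.        , 317.27030386],
       [  0.        , 375.89984162, 246.78810075],
       [  0.        ,   0.        ,   1.        ]]), 'T_tool_cam': array([[-2.66166595e-04, -9.63765328e-01, -2.66751425e-01,
         6.66544472e-02],
       [ 9.99999752e-01, -4.30339696e-04,  5.56997770e-04,
         1.24953734e-03],
       [-6.51608865e-04, -2.66751210e-01,  9.63765203e-01,
        -1.23450007e-01],
       [ 0.00000000e+00,  0.00000000e+00,  0.00000000e+00,
         1.00000000e+00]])}
{'clock': 0.1, 'qpos': array([ 1.21900519e+00,  2.76567351e-01,  1.50600552e+00, -3.25073565e-05,
        1.36068469e+00, -1.21011105e-01]), 'qd': array([-0.00123848, -0.00144502, -0.00211196, -0.0002406 , -0.00070655,
        0.00094021]), 'effort': array([ 1.85599325e-03, -4.17700410e+01, -2.46405101e+01,  1.04692515e-05,
        5.75406259e-03,  4.26244853e-06]), 'position': array([0.13139644, 0.55934314, 0.24950628]), 'ee_rot': array([-1.79513145e-04,  1.15130701e-01,  9.93350003e-01, -8.13020499e-04]), 'contact_force': array([-0.2711585 , -0.45947501,  0.45088535]), 'moment': array([ 0.01611614,  0.05418574, -0.01521035]), 'gripper_force': 0.0, 'width': 0.08504196469642936}
```

View pics/t0.png

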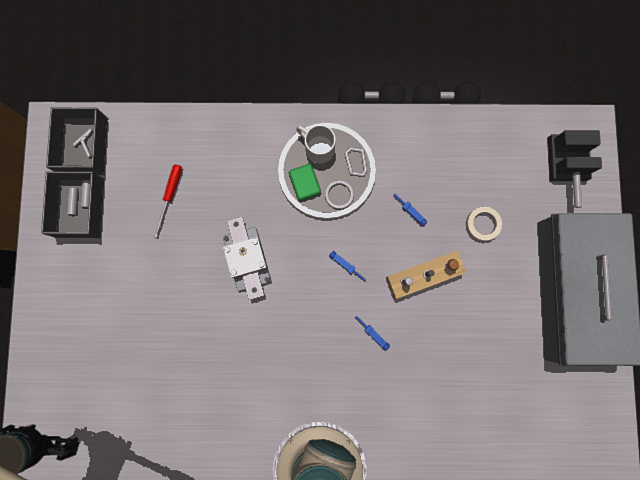

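View pics/s0.png

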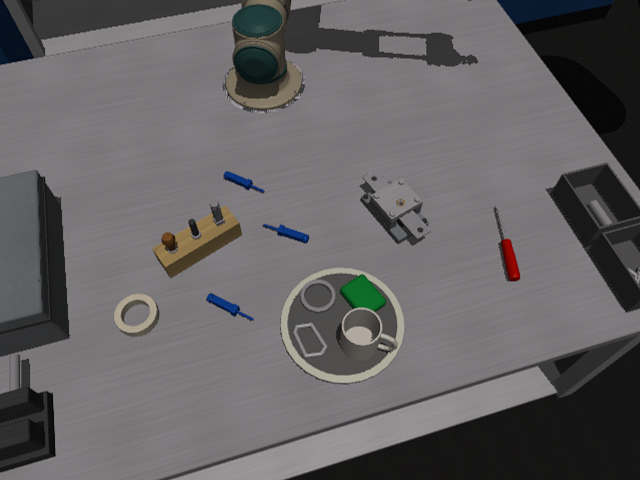

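Top view: the stand is centred near (427,276) and holds three tools: grey steel at (408,282), dark at (428,273) and wooden at (453,265). The jig's brass ring is at (243,252). Three blue look-alikes lie loose on the bench at (347,266), (410,209) and (372,333). The grey tool should be the punch, and I'll confirm that in an enlarged crop.

```bash
python3 - <<'E'
from h import *
im=cv2.imread('pics/t0.png'); im2=cv2.imread('pics/s0.png')
a=cv2.resize(im[235:315,370:480],None,fx=5,fy=5,interpolation=cv2.INTER_CUBIC)[:400,:400]
b=cv2.resize(im2[190:285,145:250],None,fx=4.2,fy=4.2,interpolation=cv2.INTER_CUBIC)[:400,:400]
cv2.imwrite('pics/c0.png',np.hstack([a,b]))
for u,v,z in((408,282,.126),(428,273,.108),(453,265,.1),(243,252,.064)): print(onz('top','t0',u,v,z))
for u,v,z in((215,204,.126),(193,221,.108),(169,237,.1),(400,203,.064)): print(onz('scene','s0',u,v,z))
for P in [(388,278),(460,253),(465,272),(393,300)]: print(onz('top','t0',*P,.052))
E
```

```text
Traceback (most recent call last):
ValueError: all the input array dimensions except for the concatenation axis must match exactly, but along dimension 0, the array at index 0 has size 400 and the array at index 1 has size 399
```

```bash
python3 - <<'E'
from h import *
im=cv2.imread('pics/t0.png'); im2=cv2.imread('pics/s0.png')
a=cv2.resize(im[235:315,375:475],(400,320),interpolation=cv2.INTER_CUBIC)
b=cv2.resize(im2[195:275,145:245],(400,320),interpolation=cv2.INTER_CUBIC)
cv2.imwrite('pics/c0.png',np.hstack([a,b]))
for u,v,z in((408,282,.126),(428,273,.108),(453,265,.1),(243,252,.064)): print(onz('top','t0',u,v,z))
for u,v,z in((215,204,.126),(193,221,.108),(169,237,.1),(400,203,.064)): print(onz('scene','s0',u,v,z))
for P in [(388,278),(460,253),(465,272),(393,300)]: print(onz('top','t0',*P,.052))
E
```

```text
[ 0.46028643 -0.20963149  0.126     ]
[ 0.48324438 -0.26123686  0.108     ]
[ 0.50363254 -0.32422937  0.1       ]
[0.53674577 0.19416323 0.064     ]
[ 0.4682858  -0.21058909  0.126     ]
[ 0.48541426 -0.26473906  0.108     ]
[ 0.50558566 -0.32122501  0.1       ]
[0.54089376 0.19477133 0.064     ]
[ 0.47404515 -0.17083896  0.052     ]
[ 0.5381837  -0.35400313  0.052     ]
[ 0.49011206 -0.36517653  0.052     ]
[ 0.41910385 -0.18269906  0.052     ]
```

View pics/c0.png

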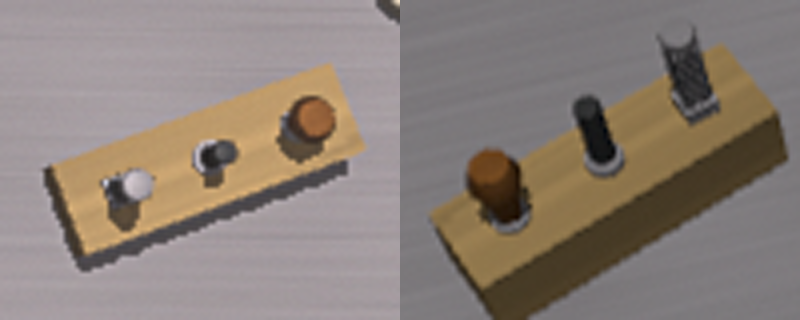

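The square shoulder and square knurled body in the crop confirm the grey tool at top-view (408,282) as the punch. The dark round one is the drift and the wooden one is the awl. I'll go over the jig first for a close look.

```bash
python3 -m inch '[{"claw":1,"travel":[0.68,-0.61,0],"turn":-0.106},{"claw":1,"travel":[0.68,-0.61,0],"turn":-0.106},{"claw":1,"travel":[0.68,-0.61,0],"turn":-0.106},{"claw":1,"travel":[0.68,-0.61,0],"turn":-0.106},{"claw":1,"travel":[0.68,-0.61,0],"turn":-0.106}]' 40
python3 -m inch '[{"claw":1,"travel":[0.68,-0.61,0],"turn":-0.106},{"claw":1,"travel":[0.68,-0.61,0],"turn":-0.106},{"claw":1,"travel":[0.68,-0.61,0],"turn":-0.106},{"claw":1,"travel":[0.68,-0.61,0],"turn":-0.106},{"claw":1,"travel":[0.68,-0.61,0],"turn":-0.106}]'
python3 -m inch '[{"claw":1,"travel":[0.68,-0.61,0],"turn":-0.106},{"claw":1,"travel":[0.68,-0.61,0],"turn":-0.106},{"claw":1,"travel":[0.68,-0.61,0],"turn":-0.106},{"claw":1,"travel":[0.68,-0.61,0],"turn":-0.106},{"claw":1,"travel":[0.68,-0.61,0],"turn":-0.106}]'
python3 -m inch '[{"claw":1,"travel":[0,0,0],"turn":0},{"claw":1,"travel":[0,0,0],"turn":0}]'
python3 - <<'E'
from h import *
im=snap('wrist','w1')
hsv=cv2.cvtColor(im,cv2.COLOR_RGB2HSV)
m=cv2.inRange(hsv,(8,70,60),(30,255,255))
n,l,st,c=cv2.connectedComponentsWithStats(m)
for i in range(1,n):
    if st[i,4]>40: print(st[i],c[i],onz('wrist','w1',*c[i],.064))
E
```

```text
clock: 0.6
position: [0.2701, 0.435, 0.25]
ee_rot: [0.001, 0.28, 0.96, -0.001]
contact_force: [-0.6, 0.7, 1.1]
width: 0.0855
gripper_force: 0.0
clock: 1.1
position: [0.4061, 0.314, 0.2499]
ee_rot: [0.001, 0.435, 0.9, -0.0]
contact_force: [-0.5, 0.1, -0.1]
width: 0.0852
gripper_force: 0.0
clock: 1.6
position: [0.5422, 0.1924, 0.2495]
ee_rot: [0.001, 0.578, 0.816, 0.0]
contact_force: [-0.5, 0.5, 0.1]
width: 0.0855
gripper_force: 0.0
clock: 1.8
position: [0.5382, 0.1953, 0.2501]
ee_rot: [-0.001, 0.576, 0.817, -0.0]
contact_force: [-0.1, 0.5, -0.3]
width: 0.0854
gripper_force: 0.0
[308 215  24  23 163] [320.05521472 225.62576687] [0.54120792 0.19777836 0.064     ]
```

View pics/w1.png

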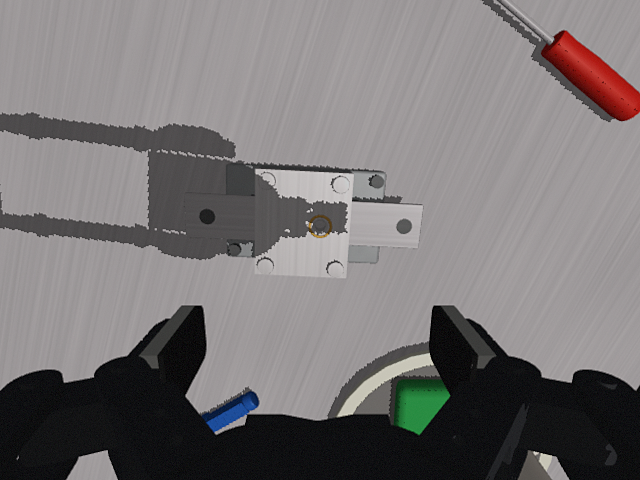

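The wrist view shows the brass ring at (320,226), on the jig plate, near (0.541,0.198). Next I go over the punch.

```bash
python3 -m inch '[{"claw":1,"travel":[-0.19,-1,0],"turn":0},{"claw":1,"travel":[-0.19,-1,0],"turn":0},{"claw":1,"travel":[-0.19,-1,0],"turn":0},{"claw":1,"travel":[-0.19,-1,0],"turn":0},{"claw":1,"travel":[-0.19,-1,0],"turn":0}]'
python3 -m inch '[{"claw":1,"travel":[-0.19,-1,0],"turn":0},{"claw":1,"travel":[-0.19,-1,0],"turn":0},{"claw":1,"travel":[-0.19,-1,0],"turn":0},{"claw":1,"travel":[-0.19,-1,0],"turn":0},{"claw":1,"travel":[-0.19,-1,0],"turn":0}]'
python3 -m inch '[{"claw":1,"travel":[0,0,0],"turn":0},{"claw":1,"travel":[0,0,0],"turn":0}]'
python3 - <<'E'
from h import *
im=snap('wrist','w2')
cv2.imwrite('pics/w2c.png',cv2.resize(im[100:300,180:460,::-1],(784,560),interpolation=cv2.INTER_CUBIC))
print(proj('wrist','w2',[.463,-.21,.126]),proj('wrist','w2',[.463,-.21,.052]))
E
```

```text
clock: 2.35
position: [0.4999, -0.0096, 0.2507]
ee_rot: [0.001, 0.578, 0.816, -0.001]
contact_force: [0.4, 1.3, 0.0]
width: 0.0853
gripper_force: 0.0
clock: 2.85
position: [0.4632, -0.2098, 0.2505]
ee_rot: [0.001, 0.578, 0.816, -0.001]
contact_force: [0.1, 1.2, -0.5]
width: 0.0853
gripper_force: 0.0
clock: 3.05
position: [0.4638, -0.2041, 0.2503]
ee_rot: [-0.0, 0.576, 0.817, 0.001]
contact_force: [-1.2, -0.3, 0.2]
width: 0.0854
gripper_force: 0.0
[310.99237038 253.86579383] [312.23439903 229.99394102]
```

View pics/w2c.png

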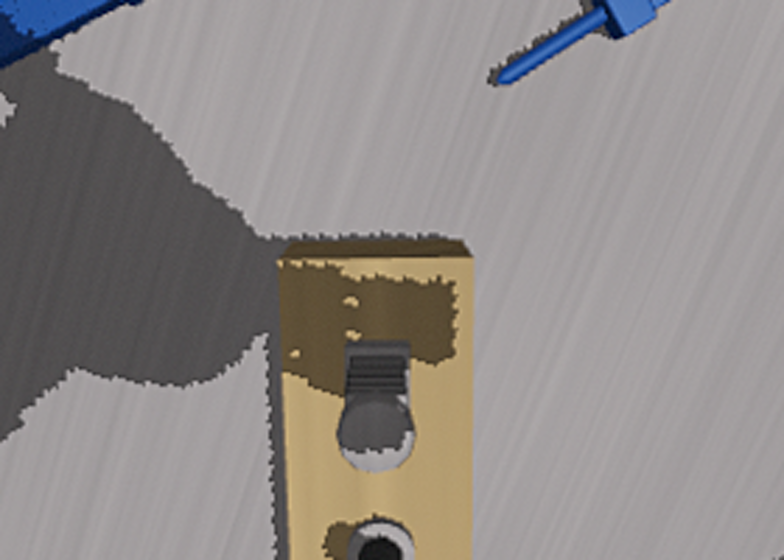

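```bash
python3 - <<'E'
from h import *
print(get_state()['position'],onz('wrist','w2',314.3,255.4,.126))
q=get_state()['ee_rot']; Y=R.from_quat([q[1],q[2],q[3],q[0]]).as_matrix()[:,1]; print(Y,np.degrees(np.arctan2(Y[1],Y[0])))
# stand left/right edges in crop -> yaw
a=onz('wrist','w2',180+473/2.8,100+258/2.8,.052);b=onz('wrist','w2',180+473/2.8,100+555/2.8,.052)
print(np.degrees(np.arctan2(*(a-b)[1::-1])))
c=onz('wrist','w2',180+279/2.8,100+260/2.8,.052);print(np.degrees(np.arctan2(*(a-c)[1::-1])), a,c)
u=(a-b)/np.linalg.norm(a-b); print('hole', (a+c)/2-.035*u)
E
```

```text
[ 0.46391488 -0.20398889  0.25040211] [ 0.46550929 -0.21027512  0.126     ]
[9.41624569e-01 3.36664130e-01 6.59481342e-04] 19.673769109290774
110.89291884125612
20.194301629127565 [ 0.48151526 -0.16825594  0.052     ] [ 0.42597133 -0.18868586  0.052     ]
hole [ 0.46622509 -0.2111696   0.052     ]
```

```bash
python3 -m inch '[{"claw":0.3,"travel":[0.008,-0.032,0],"turn":0.004},{"claw":0.3,"travel":[0.008,-0.032,-0.2],"turn":0.004},{"claw":0.3,"travel":[0.008,-0.032,-0.4],"turn":0.004},{"claw":0.3,"travel":[0.008,-0.032,-0.5],"turn":0.004},{"claw":0.3,"travel":[0.008,-0.032,-0.5],"turn":0.004}]'
python3 - <<'E'
from h import *
im=snap('wrist','w3'); cv2.imwrite('pics/w3c.png',im[120:480,80:560,::-1])
print(get_state()['position'],proj('wrist','w3',[.4655,-.2105,.126]))
E
```

```text
clock: 3.6
position: [0.4636, -0.2105, 0.1475]
ee_rot: [-0.003, 0.571, 0.821, -0.0]
contact_force: [-0.6, 0.0, -0.7]
width: 0.0555
gripper_force: 0.0
[ 0.46492582 -0.21149279  0.14942752] [318.47572528 312.84866363]
```

View pics/w3c.png

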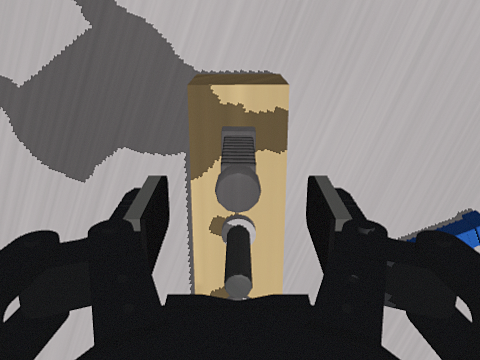

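The cap centre is at (318,308), within 2 mm of the prediction, and lies midway between the pads. I'll go down and grip.

```bash
python3 -m inch '[{"claw":0.3,"travel":[0,0.01,-0.1],"turn":0},{"claw":0.3,"travel":[0,0.01,-0.275],"turn":0},{"claw":0.3,"travel":[0,0.01,-0.275],"turn":0},{"claw":-1,"travel":[0,0.01,-0.275],"turn":0},{"claw":-1,"travel":[0,0.01,-0.275],"turn":0}]' 50
python3 -m inch '[{"claw":-1,"travel":[0,0,0],"turn":0},{"claw":-1,"travel":[0,0,0],"turn":0},{"claw":-1,"travel":[0,0,0],"turn":0},{"claw":-1,"travel":[0,0,0],"turn":0}]' 50
python3 -c "
from rig import get_state as g
print(g())"
```

```text
clock: 4.15
position: [0.4668, -0.2114, 0.0975]
ee_rot: [0.002, 0.572, 0.821, 0.0]
contact_force: [-0.0, 0.2, -0.3]
width: 0.0272
gripper_force: 0.0
clock: 4.55
position: [0.4658, -0.2111, 0.0967]
ee_rot: [0.001, 0.572, 0.82, 0.0]
contact_force: [-0.4, 0.6, 7.0]
width: 0.0156
gripper_force: 77.8
{'clock': 4.55, 'qpos': array([-5.61637529e-01,  3.18429025e-01,  1.86866012e+00,  8.42738401e-05,
        9.52040701e-01, -9.15203908e-01]), 'qd': array([-0.00150787, -0.00034741,  0.00100535, -0.00045966,  0.00156329,
        0.00077538]), 'effort': array([ 1.01574990e-01, -3.54390979e+01, -1.76348698e+01,  8.23067059e-02,
       -3.22738700e-01,  4.02206497e-03]), 'position': array([ 0.4658454 , -0.21110144,  0.09665533]), 'ee_rot': array([1.22843137e-03, 5.71751260e-01, 8.20426096e-01, 9.21438405e-05]), 'contact_force': array([-0.42099694,  0.5511244 ,  6.97645295]), 'moment': array([ 0.06101835,  0.11282592, -0.01018522]), 'gripper_force': 77.81826227903366, 'width': 0.01558740662454599}
```

```bash
python3 -m inch '[{"claw":-1,"travel":[0,0,0.1],"turn":0},{"claw":-1,"travel":[0,0,0.2],"turn":0},{"claw":-1,"travel":[0,0,0.35],"turn":0},{"claw":-1,"travel":[0,0,0.5],"turn":0},{"claw":-1,"travel":[0,0,0.5],"turn":0}]' 50
python3 -m inch '[{"claw":-1,"travel":[0.19,1,0],"turn":0},{"claw":-1,"travel":[0.19,1,0],"turn":0},{"claw":-1,"travel":[0.19,1,0],"turn":0},{"claw":-1,"travel":[0.19,1,0],"turn":0},{"claw":-1,"travel":[0.19,1,0],"turn":0}]'
python3 -m inch '[{"claw":-1,"travel":[0.19,0.9,0],"turn":0},{"claw":-1,"travel":[0.19,0.9,0],"turn":0},{"claw":-1,"travel":[0.19,0.9,0],"turn":0},{"claw":-1,"travel":[0.19,0.9,0],"turn":0},{"claw":-1,"travel":[0.19,0.9,0],"turn":0}]'
python3 -m inch '[{"claw":-1,"travel":[0,0,0],"turn":0},{"claw":-1,"travel":[0,0,0],"turn":0}]'
python3 - <<'E'
from h import *
im=snap('wrist','w4'); cv2.imwrite('pics/w4c.png',im[60:460,100:540,::-1])
print(get_state(),proj('wrist','w4',[.5412,.1978,.064]))
p=np.array(get_state()['position']); print(proj('wrist','w4',p-[0,0,.0845]))
E
```

```text
clock: 5.05
position: [0.4674, -0.2119, 0.199]
ee_rot: [0.004, 0.572, 0.82, 0.0]
contact_force: [0.9, -0.7, -1.9]
width: 0.0154
gripper_force: 77.5
clock: 5.55
position: [0.5024, -0.0049, 0.1937]
ee_rot: [-0.002, 0.569, 0.822, 0.001]
contact_force: [0.1, -1.0, -3.1]
width: 0.0153
gripper_force: 77.9
clock: 6.05
position: [0.5413, 0.1731, 0.1935]
ee_rot: [-0.001, 0.57, 0.822, 0.0]
contact_force: [0.3, -0.8, -3.1]
width: 0.0155
gripper_force: 78.1
clock: 6.25
position: [0.5404, 0.1681, 0.1942]
ee_rot: [-0.001, 0.572, 0.82, -0.001]
contact_force: [-0.3, -0.3, -2.0]
width: 0.0156
gripper_force: 78.1
{'clock': 6.3, 'qpos': array([ 1.78668239e-01,  2.99966460e-01,  1.61339279e+00, -5.90108940e-04,
        1.22998575e+00, -1.73269989e-01]), 'qd': array([-0.00554444, -0.00731393, -0.00684495,  0.0041617 ,  0.00160541,
        0.00440433]), 'effort': array([ 4.70062438e-01, -4.29865336e+01, -2.42284012e+01,  3.13393702e-02,
        4.14385708e-03, -3.36976322e-03]), 'position': array([0.54056492, 0.16795015, 0.19454322]), 'ee_rot': array([-4.20771472e-04,  5.72318076e-01,  8.20031204e-01, -8.17262507e-04]), 'contact_force': array([-0.26482586,  0.04494747, -2.58988512]), 'moment': array([ 0.02095235, -0.01676095, -0.01063526]), 'gripper_force': 78.13941478729248, 'width': 0.01580335640834028} [331.77474149 204.78204246]
[315.30323826 264.91735424]
```

View pics/w4c.png

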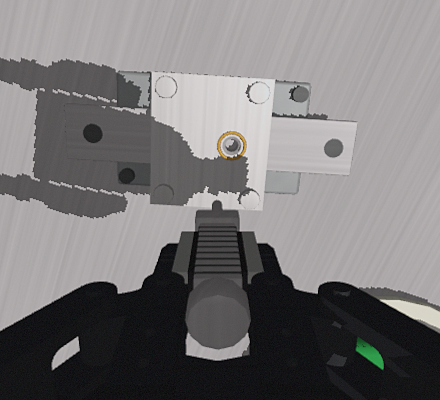

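The plunger tip is visible at about (317,263) and the ring at (331,206), both within 2 px of prediction. I'll move over the hole with the tip about 10 mm above the plate and check there.

```bash
python3 -m inch '[{"claw":-1,"travel":[0,0.14,0],"turn":0},{"claw":-1,"travel":[0,0.14,-0.06],"turn":0},{"claw":-1,"travel":[0,0.14,-0.17],"turn":0},{"claw":-1,"travel":[0,0.14,-0.17],"turn":0},{"claw":-1,"travel":[0,0.14,-0.17],"turn":0}]' 50
python3 - <<'E'
from h import *
im=snap('wrist','w5'); cv2.imwrite('pics/w5c.png',cv2.resize(im[180:300,240:400,::-1],(800,600),interpolation=cv2.INTER_CUBIC))
p=np.array(get_state()['position']);print(p,get_state()['contact_force'],proj('wrist','w5',[.5412,.1978,.064]))
print(proj('wrist','w5',p-[0,0,.0845]))
E
```

```text
clock: 6.8
position: [0.5408, 0.1962, 0.161]
ee_rot: [-0.0, 0.572, 0.82, -0.001]
contact_force: [-0.2, 0.8, -3.0]
width: 0.0154
gripper_force: 77.9
[0.54146171 0.19652991 0.16174363] [ 1.39337897 -0.56806868 -2.70188982] [316.73024622 255.94964818]
[316.34569986 264.69103499]
```

View pics/w5c.png

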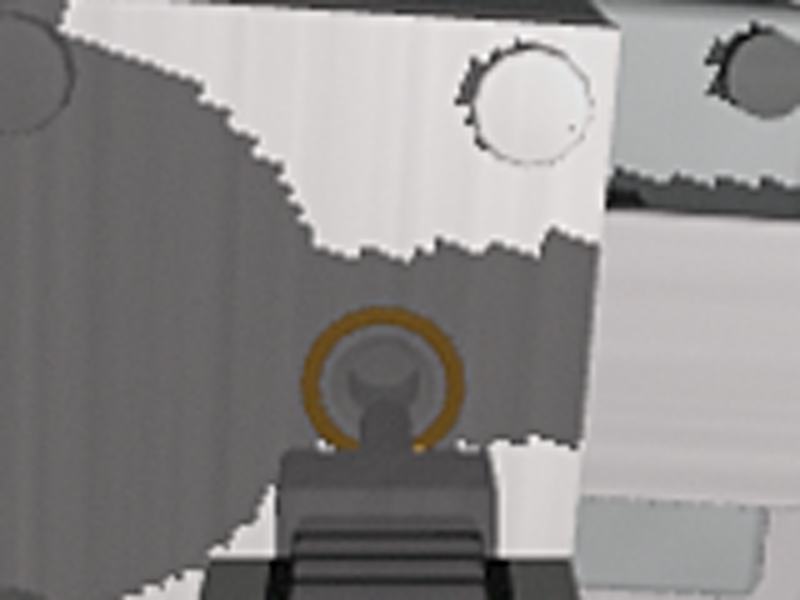

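```bash
python3 - <<'E'
from h import *
a=onz('wrist','w5',317.2,263.4,.0772);b=onz('wrist','w5',316.7,257.4,.064);print(a,b,b-a)
im=cv2.imread('pics/w5.png')
cv2.imwrite('pics/w5d.png',cv2.resize(cv2.convertScaleAbs(im[235:280,290:345],alpha=2),None,fx=12,fy=12,interpolation=cv2.INTER_CUBIC))
E
```

```text
[0.54166024 0.19742483 0.0772    ] [0.5415025  0.19692173 0.064     ] [-0.00015774 -0.0005031  -0.0132    ]
```

View pics/w5d.png

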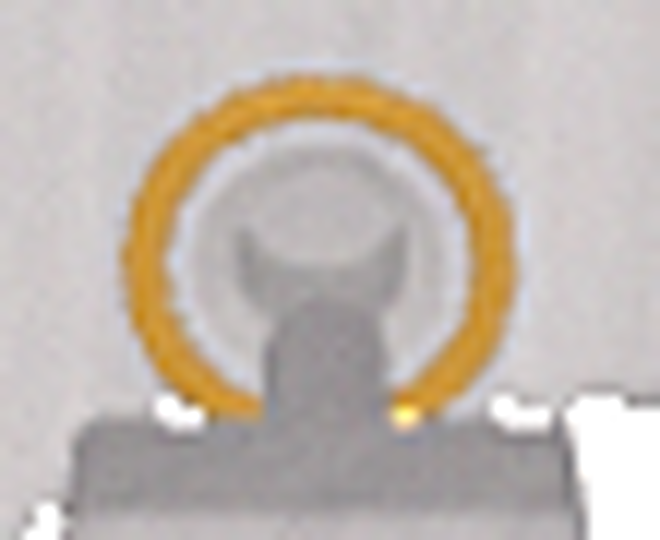

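The tip axis is within about 1 mm of the hole centre. I'll lower it gently into the hole.

```bash
python3 -m inch '[{"claw":-1,"travel":[-0.001,-0.001,-0.03],"turn":0},{"claw":-1,"travel":[-0.001,-0.001,-0.06],"turn":0},{"claw":-1,"travel":[-0.001,-0.001,-0.075],"turn":0},{"claw":-1,"travel":[-0.001,-0.001,-0.09],"turn":0},{"claw":-1,"travel":[-0.001,-0.001,-0.09],"turn":0}]'
python3 -m inch '[{"claw":-1,"travel":[0,0,-0.01],"turn":0},{"claw":-1,"travel":[0,0,-0.02],"turn":0},{"claw":-1,"travel":[0,0,-0.02],"turn":0}]'
python3 -m inch '[{"claw":-1,"travel":[0,0,-0.01],"turn":0},{"claw":-1,"travel":[0,0,-0.02],"turn":0},{"claw":-1,"travel":[0,0,-0.02],"turn":0}]'
```

```text
clock: 7.35
position: [0.5406, 0.1971, 0.1428]
ee_rot: [-0.0, 0.572, 0.82, -0.0]
contact_force: [-0.6, -0.4, -2.1]
width: 0.0151
gripper_force: 77.9
clock: 7.65
position: [0.5408, 0.1972, 0.1391]
ee_rot: [-0.0, 0.572, 0.82, -0.0]
contact_force: [-0.1, 0.2, -3.1]
width: 0.0157
gripper_force: 77.9
clock: 7.95
position: [0.5407, 0.1972, 0.135]
ee_rot: [-0.0, 0.572, 0.82, -0.0]
contact_force: [-0.3, 0.7, -2.1]
width: 0.0158
gripper_force: 77.9
```

```bash
for i in 1; do :; done
python3 -m inch '[{"claw":-1,"travel":[0,0,-0.005],"turn":0},{"claw":-1,"travel":[0,0,-0.005],"turn":0},{"claw":-1,"travel":[0,0,-0.01],"turn":0},{"claw":-1,"travel":[0,0,-0.01],"turn":0}]' | grep -E 'pos|contact'
python3 -m inch '[{"claw":-1,"travel":[0,0,-0.005],"turn":0},{"claw":-1,"travel":[0,0,-0.005],"turn":0},{"claw":-1,"travel":[0,0,-0.01],"turn":0},{"claw":-1,"travel":[0,0,-0.01],"turn":0}]' | grep -E 'pos|contact'
python3 -m inch '[{"claw":-1,"travel":[0,0,-0.005],"turn":0},{"claw":-1,"travel":[0,0,-0.005],"turn":0},{"claw":-1,"travel":[0,0,-0.01],"turn":0},{"claw":-1,"travel":[0,0,-0.01],"turn":0}]' | grep -E 'pos|contact'
```

```text
position: [0.5409, 0.1972, 0.1332]
contact_force: [0.7, 0.2, -2.8]
position: [0.5409, 0.1971, 0.1312]
contact_force: [0.9, 0.0, -2.6]
position: [0.5411, 0.1972, 0.1296]
contact_force: [0.3, 0.5, 1.1]
```

Contact came at TCP z ≈ 0.130, with the net force up by about 3.5 N. From here I press in 1 mm steps.

```bash

python3 -m inch '[{"claw":-1,"travel":[0,0,-0.005],"turn":0},{"claw":-1,"travel":[0,0,-0.005],"turn":0},{"claw":-1,"travel":[0,0,-0.01],"turn":0},{"claw":-1,"travel":[0,0,-0.01],"turn":0}]' | grep -E 'pos|contact'
python3 -m inch '[{"claw":-1,"travel":[0,0,-0.005],"turn":0},{"claw":-1,"travel":[0,0,-0.005],"turn":0}]' | grep -E 'pos|contact'
python3 -m inch '[{"claw":-1,"travel":[0,0,-0.005],"turn":0},{"claw":-1,"travel":[0,0,-0.005],"turn":0}]' | grep -E 'pos|contact'
```

```text
position: [0.5411, 0.1972, 0.1275]
contact_force: [-0.3, 0.2, 1.9]
position: [0.5411, 0.1972, 0.1265]
contact_force: [-0.7, -0.9, 2.6]
position: [0.5411, 0.1972, 0.1255]
contact_force: [-0.7, -0.5, 4.0]
```

```bash

python3 -m inch '[{"claw":-1,"travel":[0,0,-0.005],"turn":0},{"claw":-1,"travel":[0,0,-0.005],"turn":0}]' | grep -E 'pos|contact'
python3 -m inch '[{"claw":-1,"travel":[0,0,-0.0025],"turn":0},{"claw":-1,"travel":[0,0,-0.0025],"turn":0}]' | grep -E 'pos|contact'
```

```text
position: [0.5411, 0.1972, 0.1246]
contact_force: [-1.3, -0.6, 5.5]
position: [0.5412, 0.1972, 0.1242]
contact_force: [-1.3, -0.5, 7.4]
```

```bash

python3 -m inch '[{"claw":-1,"travel":[0,0,-0.0025],"turn":0},{"claw":-1,"travel":[0,0,-0.0025],"turn":0}]' | grep -E 'pos|contact'
```

```text
position: [0.5411, 0.1972, 0.1238]
contact_force: [-1.1, -0.2, 6.6]
```

```bash

python3 -m inch '[{"claw":-1,"travel":[0,0,-0.0025],"turn":0},{"claw":-1,"travel":[0,0,-0.0025],"turn":0}]' | grep -E 'pos|contact'
```

```text
position: [0.541, 0.1972, 0.1227]
contact_force: [-0.1, -0.3, -0.1]
```

The reading fell from 6.6 to −0.1 N, so the punch snapped. I'll hold for 0.1 s to confirm, then ease off.

```bash

python3 -m inch '[{"claw":-1,"travel":[0,0,0],"turn":0}]' | grep -E 'pos|contact'
python3 -m inch '[{"claw":-1,"travel":[0,0,0.01],"turn":0},{"claw":-1,"travel":[0,0,0.03],"turn":0},{"claw":-1,"travel":[0,0,0.06],"turn":0},{"claw":-1,"travel":[0,0,0.1],"turn":0},{"claw":-1,"travel":[0,0,0.15],"turn":0}]' | grep -E 'pos|contact'
python3 -m inch '[{"claw":-1,"travel":[0,0,0.1],"turn":0},{"claw":-1,"travel":[0,0,0.2],"turn":0},{"claw":-1,"travel":[0,0,0.2],"turn":0},{"claw":-1,"travel":[0,0,0.2],"turn":0}]' | grep -E 'clock|pos|contact|rot'
```

```text
position: [0.541, 0.1972, 0.1224]
contact_force: [-0.5, 0.4, -0.4]
position: [0.5403, 0.197, 0.1529]
contact_force: [0.4, 0.4, -3.1]
clock: 11.75
position: [0.5408, 0.1972, 0.1931]
ee_rot: [0.0, 0.572, 0.82, 0.0]
contact_force: [0.1, 0.3, -3.1]
```

```bash
python3 -m inch '[{"claw":-1,"travel":[-0.19,-1,0],"turn":0},{"claw":-1,"travel":[-0.19,-1,0],"turn":0},{"claw":-1,"travel":[-0.19,-1,0],"turn":0},{"claw":-1,"travel":[-0.19,-1,0],"turn":0},{"claw":-1,"travel":[-0.19,-1,0],"turn":0}]' |grep pos
python3 -m inch '[{"claw":-1,"travel":[-0.189,-1,0],"turn":0},{"claw":-1,"travel":[-0.189,-1,0],"turn":0},{"claw":-1,"travel":[-0.189,-1,0],"turn":0},{"claw":-1,"travel":[-0.189,-1,0],"turn":0},{"claw":-1,"travel":[-0.189,-1,0],"turn":0}]' |grep pos
python3 -m inch '[{"claw":-1,"travel":[0,-0.039,-0.1],"turn":0},{"claw":-1,"travel":[0,-0.039,-0.2],"turn":0},{"claw":-1,"travel":[0,-0.039,-0.2],"turn":0},{"claw":-1,"travel":[0,-0.039,-0.2],"turn":0},{"claw":-1,"travel":[0,-0.039,-0.2],"turn":0}]'
python3 - <<'E'
from h import *
im=snap('wrist','w6'); cv2.imwrite('pics/w6c.png',cv2.resize(im[200:300,250:390,::-1],(784,560),interpolation=cv2.INTER_CUBIC))
p=np.array(get_state()['position']);print(p,proj('wrist','w6',p-[0,0,.0847]),proj('wrist','w6',[.4658,-.2111,.052]))
E
```

```text
position: [0.5008, -0.0079, 0.1915]
position: [0.4642, -0.208, 0.1918]
clock: 13.25
position: [0.4659, -0.2102, 0.1535]
ee_rot: [0.001, 0.571, 0.821, 0.0]
contact_force: [0.0, 0.4, -2.7]
width: 0.0153
gripper_force: 78.3
[ 0.46594012 -0.21039914  0.15369776] [314.66030798 264.6213404 ] [314.20162128 257.05298777]
```

View pics/w6c.png

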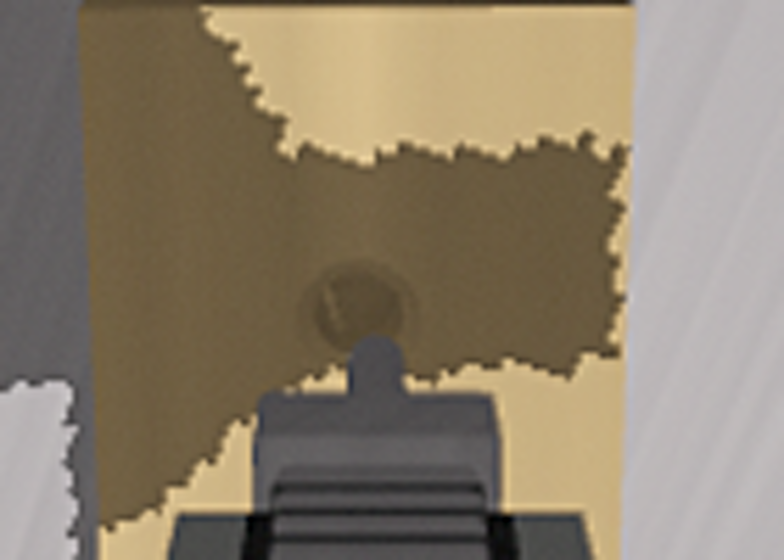

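The chamfered hole is centred at about (314,256) and the plunger axis is at column 317, slightly right of it. I'll compute the correction.

```bash
python3 - <<'E'
from h import *
a=onz('wrist','w6',317.1,263.7,.0690);b=onz('wrist','w6',314,256.1,.052);print(a,b,(b-a)/.2)
E
```

```text
[ 0.46707563 -0.20937922  0.069     ] [ 0.4654671  -0.21055902  0.052     ] [-0.00804266 -0.00589898 -0.085     ]
```

```bash
python3 -m inch '[{"claw":-1,"travel":[-0.008,-0.005,-0.03],"turn":0},{"claw":-1,"travel":[-0.008,-0.005,-0.06],"turn":0},{"claw":-1,"travel":[-0.008,-0.005,-0.09],"turn":0},{"claw":-1,"travel":[-0.008,-0.005,-0.11],"turn":0},{"claw":-1,"travel":[-0.008,-0.005,-0.11],"turn":0}]' |grep -E 'pos|cont'
python3 -m inch '[{"claw":-1,"travel":[0,0,-0.04],"turn":0},{"claw":-1,"travel":[0,0,-0.08],"turn":0},{"claw":-1,"travel":[0,0,-0.12],"turn":0},{"claw":-1,"travel":[0,0,-0.14],"turn":0},{"claw":-1,"travel":[0,0,-0.14],"turn":0}]' |grep -E 'pos|cont'
```

```text
position: [0.4631, -0.2114, 0.13]
contact_force: [-0.1, 0.6, -2.7]
position: [0.4632, -0.2114, 0.102]
contact_force: [-0.6, -0.4, -3.0]
```

```bash
python3 -m inch '[{"claw":-1,"travel":[0.004,0,-0.01],"turn":0},{"claw":-1,"travel":[0.004,0,-0.02],"turn":0},{"claw":-1,"travel":[0.004,0,-0.024],"turn":0},{"claw":-1,"travel":[0.004,0,-0.024],"turn":0}]' |grep -E 'pos|cont'
python3 -m inch '[{"claw":-1,"travel":[0,0,-0.003],"turn":0},{"claw":-1,"travel":[0,0,-0.003],"turn":0}]' |grep -E 'pos|cont'
```

```text
position: [0.4643, -0.2116, 0.098]
contact_force: [0.6, 0.1, -2.8]
position: [0.4643, -0.2116, 0.0975]
contact_force: [-1.1, -0.7, -3.0]
```

```bash
python3 -m inch '[{"claw":-1,"travel":[0,0,-0.003],"turn":0},{"claw":-1,"travel":[0,0,-0.003],"turn":0},{"claw":-1,"travel":[0,0,-0.006],"turn":0},{"claw":-1,"travel":[0,0,-0.006],"turn":0}]' |grep -E 'pos|cont'
```

```text
position: [0.4644, -0.2116, 0.0967]
contact_force: [-1.7, 0.7, 0.6]
```

It is seated: the weight has come off the wrist. I'll release, lift clear and check.

```bash
python3 -m inch '[{"claw":-0.3,"travel":[0,0,0],"turn":0},{"claw":0,"travel":[0,0,0],"turn":0},{"claw":0.3,"travel":[0,0,0],"turn":0},{"claw":0.3,"travel":[0,0,0],"turn":0},{"claw":0.3,"travel":[0,0,0],"turn":0}]'
python3 -m inch '[{"claw":0.3,"travel":[0,0,0.1],"turn":0},{"claw":0.3,"travel":[0,0,0.3],"turn":0},{"claw":0.3,"travel":[0,0,0.5],"turn":0},{"claw":0.3,"travel":[0,0,0.7],"turn":0},{"claw":0.3,"travel":[0,0,0.7],"turn":0}]'
python3 -m inch '[{"claw":0.3,"travel":[0,1,0.1],"turn":0},{"claw":0.3,"travel":[0,1,0.1],"turn":0},{"claw":0.3,"travel":[0,1,0.1],"turn":0},{"claw":0.3,"travel":[0,1,0.1],"turn":0},{"claw":0.3,"travel":[0,1,0.1],"turn":0}]'|grep pos
python3 - <<'E'
from h import *
snap('top','t9');snap('scene','s9')
def c(f,y,x): return cv2.resize(cv2.imread(f'pics/{f}.png')[y:y+75,x:x+100],(400,300),interpolation=cv2.INTER_CUBIC)
cv2.imwrite('pics/c9.png',np.vstack([np.hstack([c('t0',235,375),c('s0',195,145)]),np.hstack([c('t9',235,375),c('s9',195,145)])]))
E
```

```text
clock: 15.8
position: [0.4645, -0.2118, 0.0964]
ee_rot: [0.0, 0.572, 0.82, 0.0]
contact_force: [1.2, 0.8, -0.2]
width: 0.0553
gripper_force: 0.0
clock: 16.3
position: [0.4674, -0.2135, 0.2422]
ee_rot: [0.006, 0.572, 0.82, 0.0]
contact_force: [0.4, -0.2, 0.4]
width: 0.0554
gripper_force: 0.0
position: [0.4635, -0.0062, 0.2563]
```

View pics/c9.png

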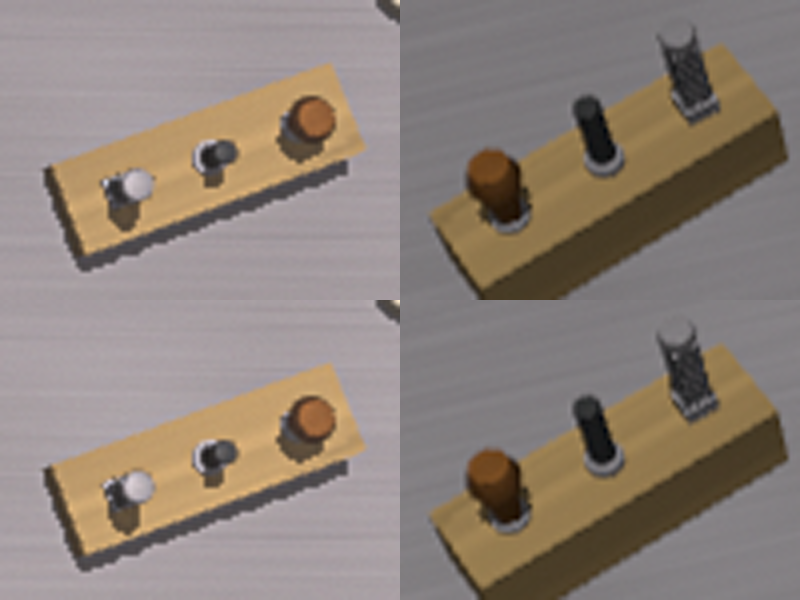

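The before (upper) and after (lower) crops match: the punch stands upright and fully down in its own hole, with the drift and awl unmoved. I'll hand the job in.

```bash
python3 -m inch '[{"claw":0.3,"travel":[0,0,0],"turn":0},{"claw":0.3,"travel":[0,0,0],"turn":0}]' |grep pos; python3 -c "
from rig import ticket
print(ticket.sign_off())"
```

```text
position: [0.4644, -0.013, 0.2558]
the job is handed in; nothing more can be done
None
```

The punch snapped on the strap at about 10 N and was eased off; it now stands upright and fully down in its own stand hole with the drift and awl unmoved, and the job is handed in with no verdict shown.

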